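# Push the label holder into the specimen rack and hold it home

## Task

A red-lidded jar has been left standing on the label channel of the specimen rack: first set it upright in the free half of the blue tray and let go of it. Then take the red-banded label holder from the wooden stand, push its tongue down behind the rack's blue lip, about centred along the channel, until its shoulders sit fully home on the ledge against the spring, and finish while still holding it pressed home. Leave everything else where it is.

Things in the scene. Friction and masses are not known exactly. Their poses are not given: they have to be found in the camera images.
- rack: Fixed grey specimen rack. Origin on the bench under the middle of the label channel; x to its back, y along the channel. Flat ledge 45 mm above the bench, x = -27.5 mm (front of the blue lip) to +140 mm, y = -110 to +110 mm; 22 mm high cheeks and back stop on it beyond x = 78 mm. Channel on x = 0: 72 mm long, 9 mm wide, its top 6 mm flared to 19 mm wide.
- channel (a point): Middle of the channel's mouth, at ledge height (45 mm above the bench).
- spring_clip (a joint): Orange spring strip in the channel, 70 by 7.5 mm: how far it is pressed down, in m. 0 = up (top 14 mm below the ledge); 0.010 when the holder's shoulders sit on the ledge; hard stop at 0.012. Takes about 3 N to start moving, 9 N at 0.010; it pushes the holder up again when let go.
- clip_top (a point): Middle of the orange spring strip's top face; moves down with it.
- holder_red: Loose 60 g label holder, red band on both faces and top edge; faces alike, either may face front. Origin: centre of the tongue's foot; z up, y along width, x through thickness. Tongue 5 mm thick, 56 wide, z 0 to 24 mm. Frame 10 mm thick, 96 wide, z 24 to 74 mm; its overhanging ends are the shoulders. Starts upright in a slot of the stand, shoulders on its top. Take the frame across its thickness.
- holder_green: Identical label holder with a green band, in the stand's other slot. Leave alone.
- stand: Fixed wooden block, 150 mm (x) by 130 mm (y), 36 mm high, origin under its centre, with two slots along its y, each 8 mm wide, 62 mm long and 26 mm deep, at x = -40 and +40 mm.
- jar: Loose white specimen jar with a red lid, about 100 g, 75 mm tall; body 49 mm across, lid 58 mm across from 58 to 75 mm height. Origin at the centre of its underside, z up. Starts on the rack's ledge, over the channel.
- tray: Fixed shallow blue tray, 210 mm (x) by 120 mm (y), walls 18 mm high and 4 mm thick, floor 4 mm thick. Origin under its centre. The half towards its -x end is free, a yellow-lidded jar stands in the +x half, about 55 mm from the centre.
- tray_jar: Jar with a yellow lid, same size as the red-lidded one, in the tray. Leave alone.
- rack_jar_a: Jar with a yellow lid, same size, on the back of the rack's ledge (about x = +105 mm, y = +60 mm of the rack). Leave alone.
- rack_jar_b: The same at about y = -60 mm of the rack. Leave alone.
- dish: Closed glass dish, 90 mm across, 15 mm high, on the bench between the robot and the rack. Leave alone.
- brush: Small brush with a black handle, about 165 mm long, 8 mm high, on the bench between the robot and the rack. Leave alone.

How it is judged:
By the outcome, as a careful person would: the job done as asked, in the order asked, and still so for the second after the job is handed in, while the arm keeps its last pose, push and grip.
It also fails if it takes over 61 s, if anything falls off the work surface, if the arm or the gripper's body presses on something with over 40 N, if the wrist force passes 120 N, or if a joint passes its speed limit or range.

## Robot

A 6-joint arm with a two-finger parallel gripper is mounted at the origin on the work surface. World frame = base frame: x ahead of the robot, y to its left, z up, the work surface at z = 0. Lengths are in m, angles in rad, forces in N, time in s.
With the tool pointing down it reaches from about 0.3 to 0.775 m from the base axis. Payload 14.6 kg.
Tool frame: the origin (TCP) lies at the very end of the fingers, on their centre line; the grasp point (between the pads) lies 19 mm behind it; z points along the fingers, y is the line along which they close (so a half turn about z gives the same grasp; the last joint's range is limited). The gripper opens to 94 mm and grips with 3 to 60 N. Pads are 16 mm wide; open, the fingers measure 119 mm over their backs; the gripper's body (75 mm by 177 mm) begins 78 mm behind the grasp point.
Start: joints at [1.051, 0.3, 1.521, -0, 1.321, -0.067], TCP at [0.241, 0.495, 0.205] pointing down, gripper open.
Joint ranges: [-3.03, 3.03], [-0.79, 2.21], [0.23, 2.52], [-1.04, 4.18], [0, 3.07], [-2.55, 2.55]. Speed limits (rad/s): [2.22, 2.22, 2.57, 3.14, 3.14, 3.14].

## Interface

Orientations are given as [roll, pitch, yaw] about the fixed x, y, z axes, in that order (R = Rz(yaw) Ry(pitch) Rx(roll)).
In Python, from station import ctrl, cams gives the robot as it stands. The module is installed in compiled form; this text tells all that it offers.
- The arm moves only by the tool arm_command, never from a script. Its argument "plan" is a list that holds one entry, the list of rows, each a list of 7 numbers: the shift along the tool's x, y, z in parts of the range, where 1.0 means 1000 mm, then the turn, a rotation vector about the tool's x, y, z in a scale on which 1.0 is pi rad, then the closure, from -1 (fully open) to 1 (shut). A call has 1 to 12 rows; each row is the pose to reach, as a shift and turn from the pose commanded when the call began, along the tool's axes at that moment; what a row does not reach only later rows make up. A row lasts 1/10 s, in which the tool goes at most 50 mm and 8.59 degrees, less where a joint would pass 70% of its speed; a pose out of reach is approached as far as the arm can. A call with a gripper value outside its range is refused whole. The fingers move at their own pace and stop on an object; "squeeze" is the grip in N (left out, the last holds). Time passes only in rows, so rows that repeat a pose let the fingers close. It gives the time, the measured TCP pose, the force, the opening and the grip force at its end, in the units of the state.
- ctrl.get_obs(): the state, without advancing time (a new reading comes with each control period).
- cams.camera(name): name is "side" or "top" or "wrist"; returns (picture, depth): 480x640x3 uint8, blue, green, red; 480x640 float32, m along the optical axis (not along the pixel's ray), 0 where there is no reading.
- cams.camera_info(name): a dict with "fx", "fy", "cx", "cy" (pixels), "world_to_cam" (4x4, takes a point from world to camera coordinates). Camera axes: x right, y down, z forward; pixel columns grow to the right and rows downward; lengths in m; the calibration is good to about 2 mm. The wrist camera is an equidistant fisheye: a pixel r from the principal point sees the ray r / f radians off the axis. A picture is of the moment at which its call begins: read the wrist's pose just before it. camera_info takes no time and is no camera call; for the wrist camera it gives the pose at the moment of the call.
- ctrl.hand_in(): hands the job in; it is judged then, once.
The state is a dict: "time_s": time; "qpos": joint angles; "joint_vel": joint speeds; "tau": joint torques, N m; "ee_pos": TCP position; "eef_rot": TCP orientation; "force": force on the tool from outside, world axes, zero at the start; "moment": the same for the moment, N m; "grip_width": finger opening in m; "grip_force": force on a finger pad.
Only numpy, scipy, OpenCV 4.12 (cv2) and the standard library are available. Lean on these libraries where they do the work, as an engineer would, in place of code of your own. Each camera call takes 0.05 s, during which the arm holds its last target. There are 200 camera calls.

## Working session

There is one attempt and no reset: what is moved stays moved. The work goes in short steps, Python scripts to look and compute and a tool call to move; the robot and the scene stay as the last step left them, time stands still between calls to the robot, and variables do not carry over. Pictures are saved under pics/ and viewed, at most 10 in all, crops included, and the job is handed in when it is done.

Besides the shell and the picture viewer there is one more tool, called after ">>>" as name([rows], argument=value, ...), one row to a line, values as JSON. arm_command: Moves the arm, as the interface text tells. Its arguments: {"type":"object","properties":{"plan":{"type":"array"},"squeeze":{"type":"number"}},"required":["plan"]}

```bash
mkdir -p pics; cat > h.py <<'E'
import numpy as np, cv2
from station import ctrl, cams
def snap(n):
    im,d=cams.camera(n); i=cams.camera_info(n); np.savez(f'{n}.npz',im=im,d=d,T=i['world_to_cam'],K=[i[k] for k in('fx','fy','cx','cy')]); return im,d
def cloud(n):
    z=np.load(f'{n}.npz'); d=z['d']; fx,fy,cx,cy=z['K']; v,u=np.mgrid[:480,:640]
    P=np.stack([(u-cx)/fx*d,(v-cy)/fy*d,d,np.ones_like(d)],-1)@np.linalg.inv(z['T']).T
    P=P[...,:3]; P[d==0]=np.nan; return z['im'],P
E
python3 - <<'E'
from h import *
for n in('top','side'):
    im,d=snap(n); cv2.imwrite(f'pics/{n}0.png',im); print(n,np.load(n+'.npz')['T'].round(3).tolist(),np.load(n+'.npz')['K'])
print(ctrl.get_obs())
E
```

```text
top [[0.018, -0.999, 0.029, -0.033], [-0.991, -0.022, -0.13, 0.549], [0.131, -0.026, -0.991, 1.172], [0.0, 0.0, 0.0, 1.0]] [517.61796702 517.61796702 308.7312893  238.45553844]
side [[0.944, -0.329, 0.001, -0.512], [-0.244, -0.702, -0.669, 0.181], [0.221, 0.631, -0.744, 0.915], [0.0, 0.0, 0.0, 1.0]] [518.24134866 518.24134866 320.07474365 238.21370922]
{'time_s': 0.1, 'qpos': array([ 1.05140058e+00,  3.00438824e-01,  1.52146387e+00, -1.68302603e-05,
        1.32070039e+00, -6.66100651e-02]), 'joint_vel': array([ 0.00172334, -0.00162735, -0.0007554 ,  0.00129468,  0.00058785,
       -0.00109739]), 'tau': array([ 1.23440201e-03, -5.32642579e+01, -3.53288269e+01,  7.10172113e-02,
        2.34550936e-02, -3.87439832e-05]), 'ee_pos': array([0.24051497, 0.49438595, 0.20495362]), 'eef_rot': array([-3.14058338e+00, -5.09890148e-05,  2.68881112e+00]), 'force': array([-0.14718819,  0.20023609, -0.18620439]), 'moment': array([-7.61877370e-02, -4.61410327e-03,  9.29651772e-05]), 'grip_force': 0.0, 'grip_width': 0.09401798488070047}
```

View pics/top0.png

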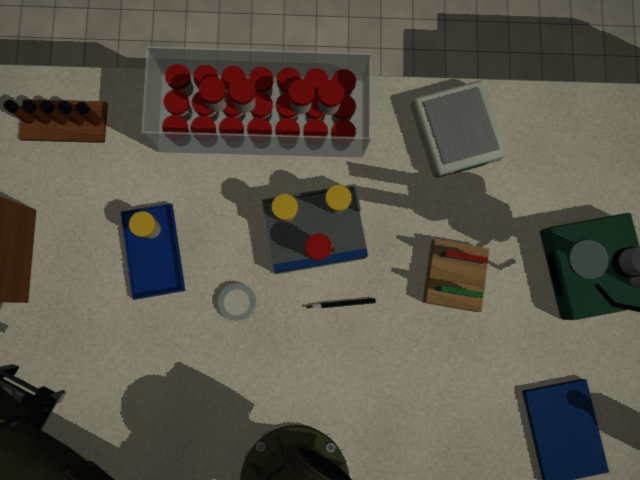

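View pics/side0.png

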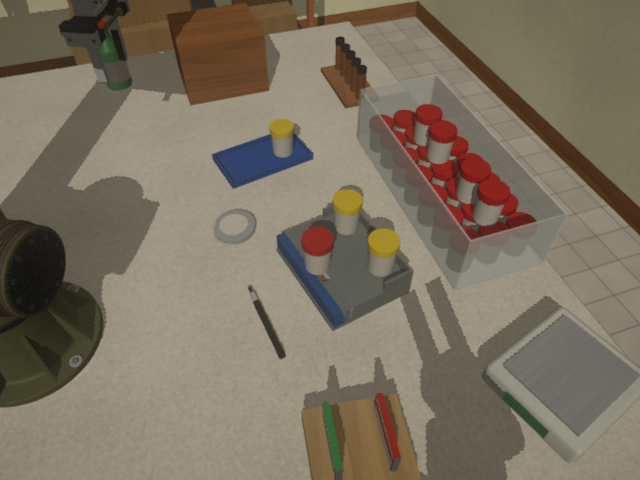

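Top view: the red-lidded jar is at (319,246) on the rack, whose blue lip runs (275,268)–(367,257). The tray corners are (122,211), (170,204), (185,290) and (134,298), with its free half at the bottom. The red holder is at about (442–488, 257) and the green one at (460,292). The side view agrees.

```bash
cat > m.py <<'E'
from h import *
def rect(P,m,lab):
    p=P[m][:,:2].astype(np.float32)
    if len(p)<5: print(lab,'none');return
    r=cv2.minAreaRect(p*1000); b=cv2.boxPoints(r)
    print(lab,len(p),'c',np.round(r[0],1),'sz',np.round(r[1],1),'ang',round(r[2],1),'z med/max',np.round(np.median(P[m][:,2])*1000,1),np.round(np.percentile(P[m][:,2],97)*1000,1))
def circ(P,m,lab):
    p=(P[m][:,:2]*1000).astype(np.float32); c,r=cv2.minEnclosingCircle(p); print(lab,len(p),np.round(c,1),round(r,1),'mean',p.mean(0).round(1),'z',np.round(np.median(P[m][:,2])*1000,1))
for n in('top','side'):
    im,P=cloud(n); hsv=cv2.cvtColor(im,cv2.COLOR_BGR2HSV); H,S,V=[hsv[...,i].astype(int) for i in range(3)]
    X,Y,Z=[np.nan_to_num(P[...,i],nan=-9) for i in range(3)]
    reg=lambda x0,x1,y0,y1:(X>x0)&(X<x1)&(Y>y0)&(Y<y1)
    red=((H<8)|(H>172))&(S>150)&(V>60); yel=(H>18)&(H<34)&(S>150); grn=(H>45)&(H<85)&(S>100); blu=(H>105)&(H<130)&(S>120)
    print(n)
    circ(P,red&reg(.35,.6,-.15,.15)&(Z>.10),'redlid')
    circ(P,yel&reg(.45,.75,-.15,0)&(Z>.1),'rackB')
    circ(P,yel&reg(.45,.75,0,.15)&(Z>.1),'rackA')
    circ(P,yel&reg(.3,.75,.2,.5)&(Z>.07),'trayjar')
    rect(P,red&reg(.3,.65,-.5,-.15)&(Z>.076),'holder')
    rect(P,grn&reg(.2,.65,-.5,-.15)&(Z>.076),'hgreen')
    rect(P,reg(.25,.65,-.5,-.15)&(Z>.03)&(Z<.042),'stand')
    rect(P,blu&reg(.25,.65,.2,.55)&(Z<.03),'tray')
    rect(P,blu&reg(.25,.65,-.2,.2)&(Z>.038)&(Z<.06),'lip')
    rect(P,reg(.3,.75,-.2,.2)&(Z>.035)&(Z<.055),'ledge')
    rect(P,reg(.25,.55,-.2,.2)&(Z>.004)&(Z<.025)&(V<90),'brush?')
E
python3 m.py
```

```text
top
redlid 535 [521.8 -40.5] 28.6 mean [521.6 -40.2] z 120.1
rackB 543 [631.4 -82.2] 28.9 mean [630.3 -81.6] z 119.8
rackA 547 [607.8  35.8] 29.2 mean [607.2  35.2] z 120.0
trayjar 522 [569.7 354.3] 29.2 mean [568.8 353.9] z 78.6
holder 185 c [ 510.6 -376.3] sz [94.1 11.6] ang 81.6 z med/max 86.8 90.2
hgreen 194 c [ 432.1 -362.8] sz [93.  11.6] ang 81.4 z med/max 86.6 91.0
stand 2959 c [ 483.4 -292.9] sz [288.7 150.6] ang 81.3 z med/max 36.2 40.4
tray 3897 c [515.8 345.3] sz [209.5 119.9] ang 11.0 z med/max 4.5 19.0
lip 671 c [499. -49.] sz [ 17.8 217.5] ang 11.1 z med/max 44.9 49.2
ledge 4940 c [570.7 -34.8] sz [164.  220.1] ang 11.1 z med/max 45.0 49.6
brush? 513 c [470.  14.] sz [174.2 377.4] ang 5.7 z med/max 8.9 19.2
side
redlid 744 [523.9 -39.9] 29.6 mean [521.7 -43.8] z 120.7
rackB 748 [633.4 -82.3] 29.7 mean [630.  -85.6] z 120.6
rackA 616 [608.8  35.7] 29.4 mean [606.9  31.1] z 120.9
trayjar 351 [569.5 354.7] 31.4 mean [569.3 350.3] z 80.1
holder 443 c [ 512.8 -374.2] sz [93.4  9.9] ang 80.7 z med/max 87.3 89.5
hgreen 436 c [ 433.8 -361.8] sz [94.   9.3] ang 81.1 z med/max 87.4 89.4
stand 6472 c [ 486.2 -287.7] sz [293.3 150.5] ang 81.1 z med/max 36.7 39.2
tray 2039 c [516.4 344.7] sz [207.4 126.2] ang 10.8 z med/max 6.0 19.9
lip 175 c [508.7 -87.8] sz [ 15.  132.8] ang 11.4 z med/max 45.9 48.2
ledge 5679 c [572.6 -33.8] sz [168.3 224.4] ang 11.8 z med/max 46.1 51.2
brush? 1020 c [443.2 -71.5] sz [144.4 223.5] ang 20.5 z med/max 9.9 23.6
```

```bash
cat > go.py <<'E'
import sys; from h import *
from scipy.spatial.transform import Rotation as R
# args: x y z(mm) yaw ; prints shift/turn in tool frame from measured pose
x,y,z,yaw=map(float,sys.argv[1:5]); o=ctrl.get_obs()
A=R.from_euler('xyz',o['eef_rot']); B=R.from_euler('xyz',[np.pi,0,yaw])
print(o['time_s'],(o['ee_pos']*1000).round(1),o['eef_rot'].round(3),o['force'].round(1),'w',round(o['grip_width']*1000,1),'gf',round(o['grip_force'],1))
print('shift',A.inv().apply(np.array([x,y,z])-o['ee_pos']*1000).round(1),'turn',(A.inv()*B).as_rotvec().round(4))
E
python3 go.py 522 -40 200 1.766
```

```text
0.1 [240.5 494.4 205. ] [-3.141 -0.     2.689] [-0.1  0.2 -0.2] w 94.0 gf 0.0
shift [-486.9 -357.4    5.3] turn [-1.000e-03  4.000e-04  9.228e-01]
```

Units first: shifts go in shares of 1000 mm and turns go in shares of pi rad. So -487 mm / 1000 = -0.487, -357 mm / 1000 = -0.357, 0.923 rad / 3.1416 = 0.2938.

>>> arm_command([
  [[-0.487,-0.357,0.005,0,0,0.2938,-1],[-0.487,-0.357,0.005,0,0,0.2938,-1],[-0.487,-0.357,0.005,0,0,0.2938,-1],[-0.487,-0.357,0.005,0,0,0.2938,-1],[-0.487,-0.357,0.005,0,0,0.2938,-1],[-0.487,-0.357,0.005,0,0,0.2938,-1],[-0.487,-0.357,0.005,0,0,0.2938,-1],[-0.487,-0.357,0.005,0,0,0.2938,-1],[-0.487,-0.357,0.005,0,0,0.2938,-1],[-0.487,-0.357,0.005,0,0,0.2938,-1],[-0.487,-0.357,0.005,0,0,0.2938,-1],[-0.487,-0.357,0.005,0,0,0.2938,-1]],
])

```text
time_s: 1.3
ee_pos: [0.521, -0.0382, 0.2003]
eef_rot: [-3.141, -0.0, 1.766]
force: [0.8, 0.4, -0.0]
grip_width: 0.094
grip_force: 0.0
```

```bash
python3 go.py 522 -40 200 1.766
```

```text
1.3 [521.  -38.2 200.3] [-3.141 -0.     1.766] [ 0.8  0.4 -0. ] w 94.0 gf 0.0
shift [-1.9  0.6  0.3] turn [-0.0002 -0.0001 -0.0004]
```

To row units: 108 mm / 1000 = 0.108, 80 mm / 1000 = 0.08.

>>> arm_command([
  [[0,0,0.04,0,0,0,-1],[0,0,0.08,0,0,0,-1],[0,0,0.108,0,0,0,-1],[0,0,0.108,0,0,0,-1],[0,0,0.108,0,0,0,1],[0,0,0.108,0,0,0,1],[0,0,0.108,0,0,0,1],[0,0,0.108,0,0,0,1],[0,0,0.108,0,0,0,1],[0,0,0.108,0,0,0,1],[0,0,0.108,0,0,0,1],[0,0,0.108,0,0,0,1]],
], squeeze=20)

```text
time_s: 2.5
ee_pos: [0.5209, -0.0362, 0.093]
eef_rot: [3.141, 0.0, 1.766]
force: [-0.4, 0.5, 6.1]
grip_width: 0.0576
grip_force: 20.0
```

To row units: -60 mm / 1000 = -0.06, -40 mm / 1000 = -0.04.

>>> arm_command([
  [[0,0,-0.02,0,0,0,1],[0,0,-0.04,0,0,0,1],[0,0,-0.06,0,0,0,1],[0,0,-0.06,0,0,0,1],[0,0,-0.06,0,0,0,1]],
])

```text
time_s: 3.0
ee_pos: [0.5203, -0.0361, 0.1517]
eef_rot: [-3.141, -0.0, 1.766]
force: [1.1, 0.9, -0.8]
grip_width: 0.0572
grip_force: 20.0
```

```bash
python3 - <<'E'
from h import *
im,d=snap('side'); cv2.imwrite('pics/side1.png',im)
E
python3 go.py 462 338 150 1.766; python3 m.py | grep -A1 -E 'side'
```

```text
3.05 [520.  -36.  151.3] [-3.140e+00 -1.000e-03  1.766e+00] [-0.1  0.4 -1. ] w 57.2 gf 20.0
shift [378.2  15.5   1.4] turn [-0.0015 -0.0005 -0.0002]
side
redlid 769 [523. -40.] 30.4 mean [520.9 -45.2] z 179.8
```

View pics/side1.png

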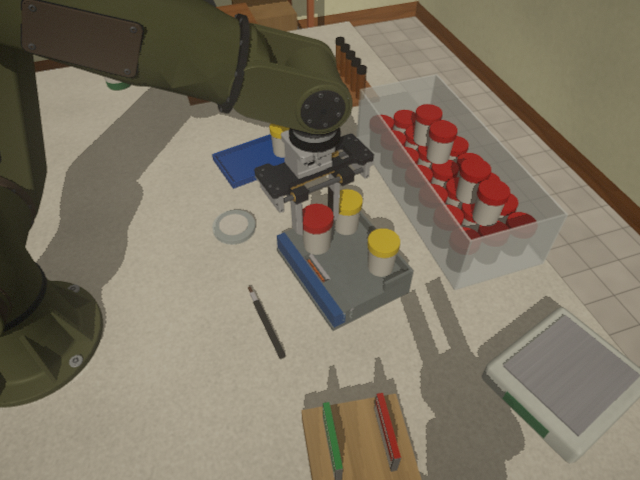

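The jar is lifted upright in the fingers at about (317,230), and the empty channel shows at (317,268). Next I carry it to the tray.

To row units: 378 mm / 1000 = 0.378, 15 mm / 1000 = 0.015.

>>> arm_command([
  [[0.378,0.015,0,0,0,0,1],[0.378,0.015,0,0,0,0,1],[0.378,0.015,0,0,0,0,1],[0.378,0.015,0,0,0,0,1],[0.378,0.015,0,0,0,0,1],[0.378,0.015,0,0,0,0,1],[0.378,0.015,0,0,0,0,1],[0.378,0.015,0,0,0,0,1],[0.378,0.015,0,0,0,0,1],[0.378,0.015,0,0,0,0,1],[0.378,0.015,0,0,0,0,1],[0.378,0.015,0,0,0,0,1]],
])

```text
time_s: 4.25
ee_pos: [0.4623, 0.3366, 0.1522]
eef_rot: [-3.141, 0.0, 1.764]
force: [0.8, -0.2, -1.0]
grip_width: 0.0575
grip_force: 20.0
```

```bash
python3 go.py 462 338 52 1.766
```

```text
4.25 [462.3 336.6 152.2] [-3.141  0.     1.764] [ 0.8 -0.2 -1. ] w 57.5 gf 20.0
shift [  1.5  -0.  100.2] turn [-0.0004  0.0003 -0.0016]
```

To row units: 99 mm / 1000 = 0.099, 96 mm / 1000 = 0.096.

>>> arm_command([
  [[0,0,0.04,0,0,0,1],[0,0,0.08,0,0,0,1],[0,0,0.092,0,0,0,1],[0,0,0.096,0,0,0,1],[0,0,0.099,0,0,0,1],[0,0,0.099,0,0,0,1],[0,0,0.099,0,0,0,1]],
])

```text
time_s: 4.95
ee_pos: [0.4626, 0.338, 0.0548]
eef_rot: [3.14, -0.001, 1.766]
force: [-0.4, -0.4, -2.0]
grip_width: 0.0574
grip_force: 20.0
```

To row units: 2 mm / 1000 = 0.002, 1 mm / 1000 = 0.001.

>>> arm_command([
  [[0,0,0.001,0,0,0,1],[0,0,0.002,0,0,0,1],[0,0,0.002,0,0,0,1],[0,0,0.002,0,0,0,1]],
])

```text
time_s: 5.35
ee_pos: [0.4623, 0.3378, 0.0521]
eef_rot: [3.141, -0.0, 1.766]
force: [-0.7, -0.7, 5.4]
grip_width: 0.0577
grip_force: 20.0
```

Contact. I'll open the fingers partway, so they stay clear of the tray jar, and go straight up.

To row units: -130 mm / 1000 = -0.13, -110 mm / 1000 = -0.11.

>>> arm_command([
  [[0,0,0,0,0,0,-0.85],[0,0,0,0,0,0,-0.85],[0,0,0,0,0,0,-0.85],[0,0,0,0,0,0,-0.85],[0,0,-0.03,0,0,0,-0.85],[0,0,-0.07,0,0,0,-0.85],[0,0,-0.11,0,0,0,-0.85],[0,0,-0.13,0,0,0,-0.85],[0,0,-0.13,0,0,0,-0.85]],
])

```text
time_s: 6.25
ee_pos: [0.463, 0.3383, 0.1846]
eef_rot: [3.137, -0.002, 1.766]
force: [0.8, 0.6, -0.8]
grip_width: 0.087
grip_force: 0.0
```

```bash
python3 go.py 512 -375 180 1.409
```

```text
6.25 [463.  338.3 184.6] [ 3.137e+00 -2.000e-03  1.766e+00] [ 0.8  0.6 -0.8] w 87.0 gf 0.0
shift [-709.2  -90.1    2.8] turn [ 0.0045 -0.0027  0.3568]
```

To row units: -709 mm / 1000 = -0.709, -90 mm / 1000 = -0.09, 0.357 rad / 3.1416 = 0.1136.

>>> arm_command([
  [[-0.709,-0.09,0.003,0.0013,-0.001,0.1136,-0.2],[-0.709,-0.09,0.003,0.0013,-0.001,0.1136,-0.2],[-0.709,-0.09,0.003,0.0013,-0.001,0.1136,-0.2],[-0.709,-0.09,0.003,0.0013,-0.001,0.1136,-0.2],[-0.709,-0.09,0.003,0.0013,-0.001,0.1136,-0.2],[-0.709,-0.09,0.003,0.0013,-0.001,0.1136,-0.2],[-0.709,-0.09,0.003,0.0013,-0.001,0.1136,-0.2],[-0.709,-0.09,0.003,0.0013,-0.001,0.1136,-0.2],[-0.709,-0.09,0.003,0.0013,-0.001,0.1136,-0.2],[-0.709,-0.09,0.003,0.0013,-0.001,0.1136,-0.2],[-0.709,-0.09,0.003,0.0013,-0.001,0.1136,-0.2],[-0.709,-0.09,0.003,0.0013,-0.001,0.1136,-0.2]],
])

```text
time_s: 7.45
ee_pos: [0.5026, -0.2629, 0.1776]
eef_rot: [-3.137, 0.003, 1.409]
force: [0.3, -0.1, 0.8]
grip_width: 0.0562
grip_force: 0.0
```

>>> arm_command([
  [[0,0,0,0,0,0,-0.2],[0,0,0,0,0,0,-0.2]],
])

```text
time_s: 7.65
ee_pos: [0.5026, -0.2613, 0.1773]
eef_rot: [-3.136, 0.003, 1.407]
force: [-0.0, 1.3, -0.4]
grip_width: 0.0564
grip_force: 0.0
```

```bash
python3 - <<'E'
from h import *
im,d=snap('wrist'); cv2.imwrite('pics/w1.png',im); im,d=snap('top'); snap('side')
E
python3 m.py | grep -E 'top|side|holder|hgreen|redlid|trayjar'; python3 go.py 512 -375 180 1.409
python3 - <<'E'
import sys; from h import *
# placed red jar
im,P=cloud('top'); h=cv2.cvtColor(im,cv2.COLOR_BGR2HSV); m=((h[...,0]<8)|(h[...,0]>172))&(h[...,1]>150)&(P[...,1]>.25)&(P[...,1]<.45)&(P[...,0]<.6)
print('red in tray',m.sum(),np.nanmedian(P[m],0)*1000)
E
```

```text
top
redlid 0 [0. 0.] 0.0 mean [nan nan] z nan
trayjar 519 [569.3 354.3] 28.9 mean [568.9 353.4] z 78.7
holder none
hgreen none
side
redlid 0 [0. 0.] 0.0 mean [nan nan] z nan
trayjar 0 [0. 0.] 0.0 mean [nan nan] z nan
holder 460 c [ 528.2 -322.3] sz [199.9  21. ] ang 73.4 z med/max 87.3 452.3
hgreen 424 c [ 433.9 -361.7] sz [93.1  9.4] ang 81.1 z med/max 87.4 89.6
7.8 [ 503.3 -259.7  178.6] [-3.138e+00  3.000e-03  1.410e+00] [0.1 1.2 0.1] w 56.3 gf 0.0
shift [-112.4   27.    -1.1] turn [-0.0039  0.0033  0.0011]
red in tray 536 [463.23063234 330.99233292  78.51440385]m.py:8: RuntimeWarning: Mean of empty slice.
  p=(P[m][:,:2]*1000).astype(np.float32); c,r=cv2.minEnclosingCircle(p); print(lab,len(p),np.round(c,1),round(r,1),'mean',p.mean(0).round(1),'z',np.round(np.median(P[m][:,2])*1000,1))
  ret = um.true_divide(
  return _methods._mean(a, axis=axis, dtype=dtype,
  ret = ret.dtype.type(ret / rcount)
```

View pics/w1.png

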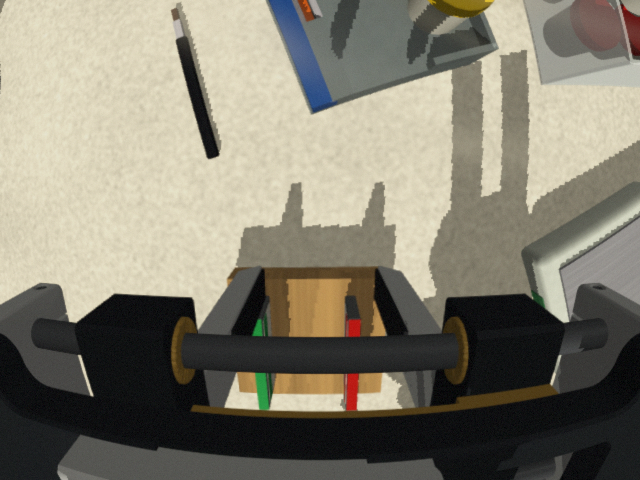

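The wrist view shows the holders ahead and undisturbed, red at (352,365) and green at (263,370). The red jar is upright in the free half of the tray, at (463,331). Now I go above the red holder.

To row units: -112 mm / 1000 = -0.112, 60 mm / 1000 = 0.06, -0.004 rad / 3.1416 = -0.0013.

>>> arm_command([
  [[-0.112,0.027,0,-0.0013,0.001,0,-0.2],[-0.112,0.027,0,-0.0013,0.001,0,-0.2],[-0.112,0.027,0,-0.0013,0.001,0,-0.2],[-0.112,0.027,0.03,-0.0013,0.001,0,-0.2],[-0.112,0.027,0.06,-0.0013,0.001,0,-0.2],[-0.112,0.027,0.06,-0.0013,0.001,0,-0.2]],
])

```text
time_s: 8.4
ee_pos: [0.5106, -0.3738, 0.1154]
eef_rot: [-3.137, -0.003, 1.41]
force: [0.1, 1.2, 0.3]
grip_width: 0.0564
grip_force: 0.0
```

```bash
python3 - <<'E'
from h import *
im,d=snap('side'); c=im[330:480,260:460]; cv2.imwrite('pics/s2.png',cv2.resize(c,None,fx=4,fy=4))
E
python3 go.py 512 -375 43 1.409
```

```text
8.45 [ 511.4 -374.5  118.2] [-3.14e+00 -1.00e-03  1.41e+00] [-0.1  0.5  0.3] w 56.5 gf 0.0
shift [-0.5  0.8 75.2] turn [-0.0021 -0.001   0.0012]
```

View pics/s2.png

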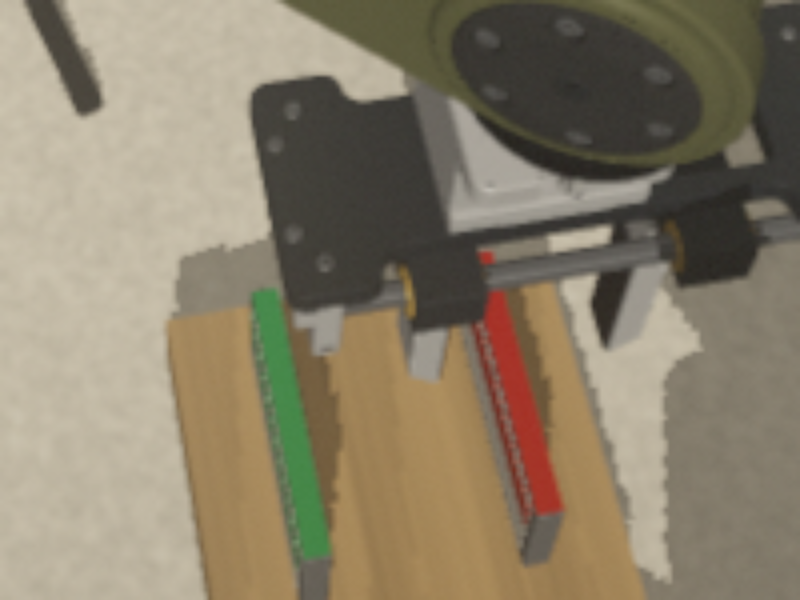

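The fingers straddle the red holder (crop (430,350) and (620,310)) and are clear of the green one. I descend and grip.

To row units: 75 mm / 1000 = 0.075, 55 mm / 1000 = 0.055, -0.002 rad / 3.1416 = -0.0006.

>>> arm_command([
  [[0,0.001,0.03,-0.0006,-0.0003,0,-0.2],[0,0.001,0.055,-0.0006,-0.0003,0,-0.2],[0,0.001,0.075,-0.0006,-0.0003,0,-0.2],[0,0.001,0.075,-0.0006,-0.0003,0,-0.2],[0,0.001,0.075,-0.0006,-0.0003,0,1],[0,0.001,0.075,-0.0006,-0.0003,0,1],[0,0.001,0.075,-0.0006,-0.0003,0,1],[0,0.001,0.075,-0.0006,-0.0003,0,1],[0,0.001,0.075,-0.0006,-0.0003,0,1],[0,0.001,0.075,-0.0006,-0.0003,0,1],[0,0.001,0.075,-0.0006,-0.0003,0,1]],
], squeeze=45)

```text
time_s: 9.55
ee_pos: [0.5126, -0.3763, 0.0444]
eef_rot: [3.139, 0.002, 1.409]
force: [-1.4, 0.3, 0.5]
grip_width: 0.0097
grip_force: 45.0
```

To row units: -90 mm / 1000 = -0.09, -65 mm / 1000 = -0.065.

>>> arm_command([
  [[0,0,-0.015,0,0,0,1],[0,0,-0.035,0,0,0,1],[0,0,-0.065,0,0,0,1],[0,0,-0.09,0,0,0,1],[0,0,-0.09,0,0,0,1]],
])

```text
time_s: 10.05
ee_pos: [0.5136, -0.377, 0.1392]
eef_rot: [3.133, 0.005, 1.409]
force: [1.7, -0.4, -0.4]
grip_width: 0.01
grip_force: 45.0
```

```bash
python3 go.py 516.5 -45 134 1.766
```

```text
10.05 [ 513.6 -377.   139.2] [3.133 0.005 1.409] [ 1.7 -0.4 -0.4] w 10.0 gf 45.0
shift [328.2 -50.7   3.2] turn [ 0.0074  0.0065 -0.3572]
```

To row units: 328 mm / 1000 = 0.328, -51 mm / 1000 = -0.051, -0.357 rad / 3.1416 = -0.1136.

>>> arm_command([
  [[0.328,-0.051,0.003,0,0,-0.1136,1],[0.328,-0.051,0.003,0,0,-0.1136,1],[0.328,-0.051,0.003,0,0,-0.1136,1],[0.328,-0.051,0.003,0,0,-0.1136,1],[0.328,-0.051,0.003,0,0,-0.1136,1],[0.328,-0.051,0.003,0,0,-0.1136,1],[0.328,-0.051,0.003,0,0,-0.1136,1],[0.328,-0.051,0.003,0,0,-0.1136,1],[0.328,-0.051,0.003,0,0,-0.1136,1],[0.328,-0.051,0.003,0,0,-0.1136,1],[0.328,-0.051,0.003,0,0,-0.1136,1],[0.328,-0.051,0.003,0,0,-0.1136,1]],
])

```text
time_s: 11.25
ee_pos: [0.5149, -0.045, 0.1305]
eef_rot: [3.14, 0.002, 1.764]
force: [0.6, 0.5, -0.0]
grip_width: 0.0094
grip_force: 45.0
```

```bash
python3 - <<'E'
from h import *
im,d=snap('side'); c=im[150:350,220:460]; cv2.imwrite('pics/s3.png',cv2.resize(c,None,fx=3,fy=3,interpolation=cv2.INTER_CUBIC))
im,P=cloud('side'); h=cv2.cvtColor(im,cv2.COLOR_BGR2HSV); 
m=((h[...,0]<8)|(h[...,0]>172))&(h[...,1]>150)&(abs(P[...,0]-.517)<.04)&(abs(P[...,1]+.045)<.08)&(P[...,2]>.06)
v,u=np.nonzero(m); print(m.sum(),u.min(),u.max(),v.min(),v.max())
p=P[m]*1000; print(p.mean(0), p.min(0),p.max(0)); r=cv2.minAreaRect(p[:,:2].astype(np.float32)); print(r)
E
python3 go.py 516.5 -45 134 1.766
```

```text
156 299 329 212 243
[517.93201773 -63.02870634 169.79739744] [501.60552016 -88.92897092 153.43615372] [527.9536504   -1.89721702 176.26360289]
((515.25244140625, -45.254695892333984), (12.456290245056152, 90.06563568115234), 11.286959648132324)
11.3 [514.9 -44.8 130.5] [3.140e+00 2.000e-03 1.765e+00] [ 0.4  0.1 -0.8] w 9.8 gf 45.0
shift [-0.5  1.5 -3.5] turn [ 0.0017  0.0024 -0.0013]
```

View pics/s3.png

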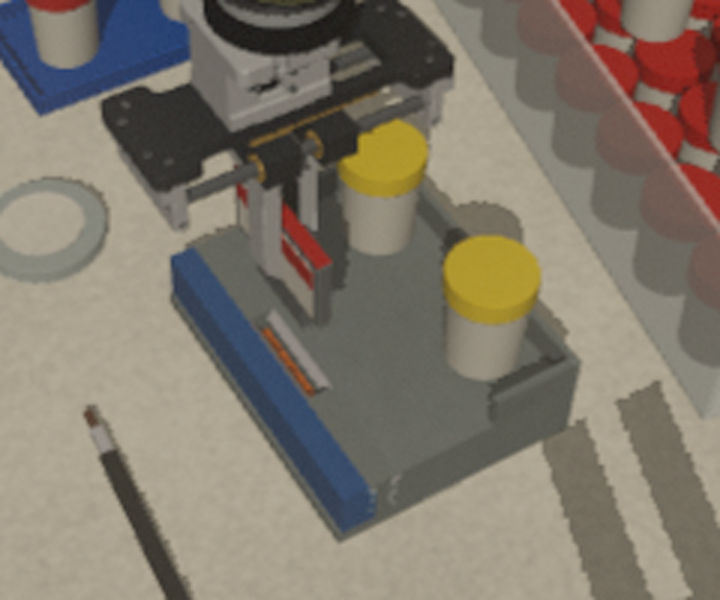

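The held holder hangs above and behind the channel in the crop, at about (300,260). The orange strip's near end shows at (310,392) and the lip's near corner at (342,495). I check the channel estimate by projecting it into the picture.

```bash
python3 - <<'E'
from h import *
z=np.load('side.npz'); fx,fy,cx,cy=z['K']; im=z['im']
c=cv2.resize(im[230:330,270:370],None,fx=6,fy=6,interpolation=cv2.INTER_CUBIC)
def pr(x,y,h,yaw=.196,o=(.5165,-.045)):
    C,S=np.cos(yaw),np.sin(yaw); p=z['T']@np.array([o[0]+C*x-S*y,o[1]+S*x+C*y,h,1]); return fx*p[0]/p[2]+cx,fy*p[1]/p[2]+cy
for n,q in dict(flF=(-.0095,-.036,.045),flB=(.0095,-.036,.045),lipF=(-.0275,-.11,.045),lipB=(-.0095,-.11,.045),clipF=(-.00375,-.035,.031),clipB=(.00375,-.035,.031)).items():
    u,v=pr(*q); print(n,round(u,1),round(v,1)); cv2.circle(c,(int((u+.5-270)*6),int((v+.5-230)*6)),3,(255,255,0),-1)
cv2.imwrite('pics/s4.png',c)
E
```

```text
flF 320.4 284.1
flB 329.3 279.9
lipF 333.1 318.0
lipB 341.9 313.5
clipF 322.8 287.0
clipB 326.2 285.3
```

View pics/s4.png

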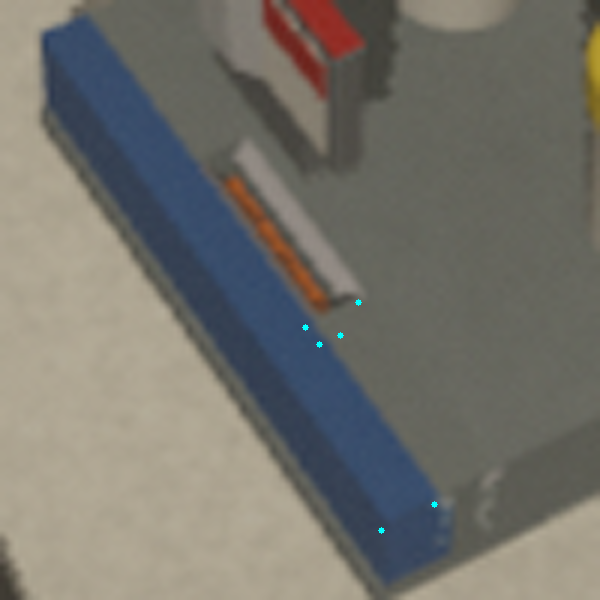

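```bash
python3 go.py 518 -45 84 1.766
```

```text
11.3 [514.9 -44.8 130.5] [3.140e+00 2.000e-03 1.765e+00] [ 0.4  0.1 -0.8] w 9.8 gf 45.0
shift [-0.7  2.9 46.5] turn [ 0.0017  0.0024 -0.0013]
```

To row units: 46 mm / 1000 = 0.046, 40 mm / 1000 = 0.04, 0.002 rad / 3.1416 = 0.0006.

>>> arm_command([
  [[-0.001,0.003,0.01,0.0006,0.0006,-0.0003,1],[-0.001,0.003,0.025,0.0006,0.0006,-0.0003,1],[-0.001,0.003,0.04,0.0006,0.0006,-0.0003,1],[-0.001,0.003,0.046,0.0006,0.0006,-0.0003,1],[-0.001,0.003,0.046,0.0006,0.0006,-0.0003,1],[-0.001,0.003,0.046,0.0006,0.0006,-0.0003,1]],
])

```text
time_s: 11.9
ee_pos: [0.5185, -0.0447, 0.0849]
eef_rot: [3.141, 0.001, 1.767]
force: [0.3, -0.2, -0.1]
grip_width: 0.0097
grip_force: 45.0
```

```bash
python3 - <<'E'
from h import *
im,d=snap('side'); c=im[210:310,260:380]; cv2.imwrite('pics/s5.png',cv2.resize(c,None,fx=6,fy=6,interpolation=cv2.INTER_CUBIC))
E
python3 go.py 518 -45 64 1.766
```

```text
11.95 [518.6 -44.7  85.2] [3.141e+00 1.000e-03 1.767e+00] [-0.1 -0.6 -0.7] w 9.7 gf 45.0
shift [-0.2 -0.7 21.2] turn [0.0007 0.0007 0.0008]
```

View pics/s5.png

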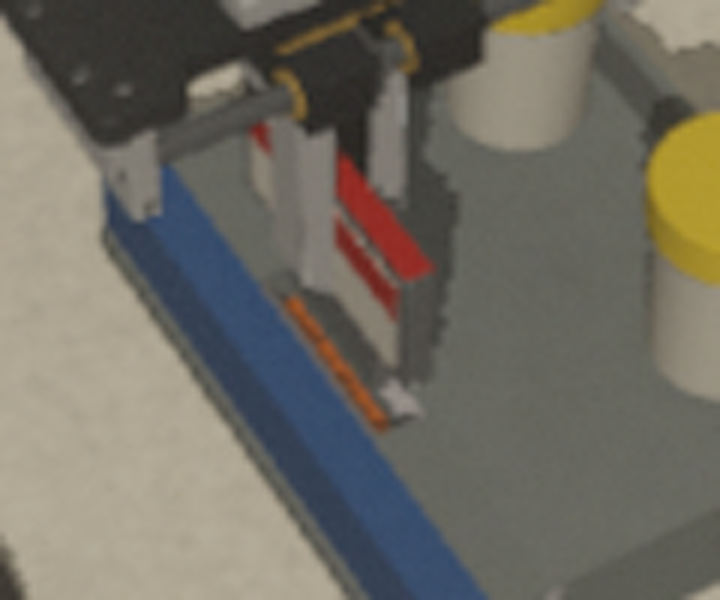

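The holder's tongue is over the channel. The frame's near top corners are at crop (400,287) and (433,267), and the strip's near end is at (385,425). I compare its offset with the channel's in this same camera.

```bash
python3 - <<'E'
from h import *
from scipy.optimize import least_squares
z=np.load('side.npz'); fx,fy,cx,cy=z['K']
def pr(o,x,y,h,yaw=.196):
    C,S=np.cos(yaw),np.sin(yaw); p=z['T']@np.array([o[0]+C*x-S*y,o[1]+S*x+C*y,h,1]); return np.array([fx*p[0]/p[2]+cx,fy*p[1]/p[2]+cy])
def fit(L): 
    r=least_squares(lambda o:np.concatenate([pr(o,*a)-np.array(b) for a,b in L]),[.517,-.045]); print((r.x*1000).round(1),r.fun.round(1))
f=lambda u,v:(u/6+260-.4,v/6+210-.4)
fit([((-.005,-.048,.1268),f(400,287)),((.005,-.048,.1268),f(433,267)),((-.005,-.048,.0768),f(400,368))])
g=lambda u,v:(u/6+270-.4,v/6+230-.4)
fit([((.0095,-.036,.045),g(360,297)),((.00375,-.035,.031),g(328,308))])
fit([((.0095,-.036,.045),g(360,297)),((.0095,.036,.045),g(240,140))])
fit([((.0095,-.036,.045),g(360,297))])
E
```

```text
[519.2 -38.4] [ 0.3 -1.9 -0.2 -0.8 -0.   2.8]
[517.1 -38.9] [-1.1 -1.8  1.2  1.8]
[517.3 -43. ] [-0.3 -0.2  0.3  0.2]
[517.6 -43.6] [0. 0.]
```

To row units: 18 mm / 1000 = 0.018, 15 mm / 1000 = 0.015, -0.001 rad / 3.1416 = -0.0003.

>>> arm_command([
  [[0.001,-0.001,0.005,0,0,-0.0003,1],[0.001,-0.001,0.009,0,0,-0.0003,1],[0.001,-0.001,0.012,0,0,-0.0003,1],[0.001,-0.001,0.015,0,0,-0.0003,1],[0.001,-0.001,0.018,0,0,-0.0003,1],[0.001,-0.001,0.018,0,0,-0.0003,1]],
])

```text
time_s: 12.55
ee_pos: [0.5169, -0.0438, 0.0662]
eef_rot: [-3.141, 0.0, 1.768]
force: [-0.4, -0.1, 0.2]
grip_width: 0.01
grip_force: 45.0
```

>>> arm_command([
  [[0,0,0.002,0,0,0,1],[0,0,0.004,0,0,0,1],[0,0,0.006,0,0,0,1],[0,0,0.008,0,0,0,1],[0,0,0.01,0,0,0,1],[0,0,0.01,0,0,0,1],[0,0,0.01,0,0,0,1]],
], squeeze=60)

```text
time_s: 13.25
ee_pos: [0.5172, -0.0439, 0.0569]
eef_rot: [3.141, 0.001, 1.768]
force: [-2.5, 0.0, 6.6]
grip_width: 0.0099
grip_force: 60.0
```

>>> arm_command([
  [[0,0,0.001,0,0,0,1],[0,0,0.002,0,0,0,1],[0,0,0.003,0,0,0,1],[0,0,0.004,0,0,0,1],[0,0,0.004,0,0,0,1],[0,0,0.004,0,0,0,1]],
])

```text
time_s: 13.85
ee_pos: [0.5172, -0.0438, 0.0534]
eef_rot: [3.141, 0.001, 1.768]
force: [-4.2, 1.1, 13.4]
grip_width: 0.0097
grip_force: 60.0
```

To row units: 1 mm / 1000 = 0.001.

>>> arm_command([
  [[0,0,0.001,0,0,0,1],[0,0,0.001,0,0,0,1],[0,0,0.001,0,0,0,1]],
])

```text
time_s: 14.15
ee_pos: [0.5173, -0.0438, 0.0533]
eef_rot: [3.141, 0.001, 1.768]
force: [-10.3, 1.9, 25.9]
grip_width: 0.0096
grip_force: 60.0
```

To row units: -1 mm / 1000 = -0.001.

>>> arm_command([
  [[0,-0.001,0,0,0,0,1],[0,-0.001,0,0,0,0,1],[0,-0.001,0,0,0,0,1]],
])

```text
time_s: 14.45
ee_pos: [0.5172, -0.0439, 0.0533]
eef_rot: [3.139, 0.001, 1.768]
force: [-3.9, 4.5, 19.1]
grip_width: 0.0095
grip_force: 60.0
```

```bash
python3 - <<'E'
from h import *
im,d=snap('side'); c=im[210:310,260:380]; cv2.imwrite('pics/s6.png',cv2.resize(c,None,fx=6,fy=6,interpolation=cv2.INTER_CUBIC))
E
python3 go.py 518 -45 53 1.766
```

```text
14.5 [517.2 -43.9  53.3] [3.139e+00 1.000e-03 1.768e+00] [-3.2  2.4 19. ] w 9.7 gf 60.0
shift [-1.3  0.6  0.3] turn [0.0029 0.0011 0.0019]
```

View pics/s6.png

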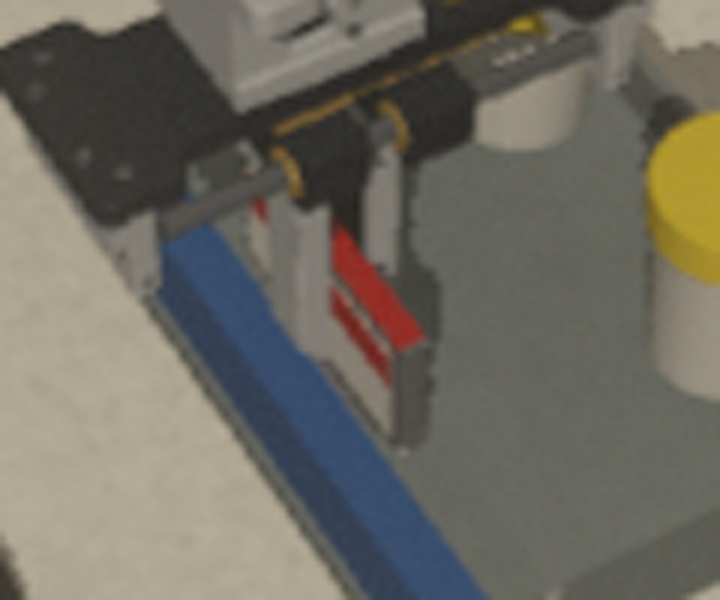

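The frame's near end now rests on the ledge at crop (400,440) with no visible gap, and the channel is covered. I check the top height and centring, then confirm the other objects haven't moved.

```bash
python3 - <<'E'
from h import *
from scipy.optimize import least_squares
im,P=cloud('side'); z=np.load('side.npz'); fx,fy,cx,cy=z['K']
def pr(o,x,y,h,yaw=.196):
    C,S=np.cos(yaw),np.sin(yaw); p=z['T']@np.array([o[0]+C*x-S*y,o[1]+S*x+C*y,h,1]); return np.array([fx*p[0]/p[2]+cx,fy*p[1]/p[2]+cy])
f=lambda u,v:np.array((u/6+260-.4,v/6+210-.4))
r=least_squares(lambda o:np.concatenate([pr(o,*a)-b for a,b in [((-.005,-.048,.095),f(396,350)),((.005,-.048,.095),f(428,340)),((-.005,-.048,.045),f(393,438))]]),[.517,-.045]);print(r.x*1000,r.fun)
print('top patch z',P[265:267,327:330,2]*1000)
E
python3 m.py 2>/dev/null| grep -A20 side | grep -E 'rack|hgreen'; python3 go.py 517 -44 53 1.766
```

```text
[518.10374471 -38.08053041] [ 0.07016689 -0.6535655  -0.37006132 -1.23976639  0.31088258  1.91030485]
top patch z [[96.50671558 97.23783273 96.52133165]
 [96.62363297 95.05514741 96.32640079]]
rackB 759 [601.2 -65.3] 62.6 mean [629.3 -85.1] z 120.8
rackA 47 [597.3  26.7] 20.7 mean [589.4  25.2] z 119.5
hgreen 429 c [ 433.9 -361.7] sz [93.6  9.4] ang 81.2 z med/max 87.3 89.6
14.5 [517.2 -43.9  53.3] [3.139e+00 1.000e-03 1.768e+00] [-3.2  2.4 19. ] w 9.7 gf 60.0
shift [-0.1 -0.2  0.3] turn [0.0029 0.0011 0.0019]
```

```bash
python3 -c "
from station import ctrl; print(ctrl.hand_in())"
```

```text
the job is handed in; nothing more can be done
None
```

I set the red-lidded jar upright in the free half of the tray and let go of it; the red holder is seated on the rack ledge, about centred and still held pressed home with about 19 N. I handed the job in at about 14.5 s, and no verdict came back.

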